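# Load a wax mould under the injector's drag spring and start the shot

## Task

Load the wax injector: with a fingertip, press the white carrier with the orange mould down hard on its sprung bed and slide it, pressed down, under the bridge bar and the drag spring until the mould is fully home against the brass nozzle. Only then press the blue start button right down and let it go. Nothing is to be picked up or tipped: slide the carrier only, and leave the red emergency stop and the other things on the table alone.

Things in the scene. Friction and masses are not known exactly. Their poses are not given: they have to be found in the camera images.
- injector: Wax injector with its loading bed, fixed. Origin: on the table right under the nozzle tip; x axis: loading direction along the channel towards nozzle and tank, pointing to world +y within 0.3 rad; z up. Channel: two aluminium rails, x -220 to -5 mm, inner faces at y +-31.5 mm, tops 46 mm high. White tank x 80 to 260 mm, y -20 to 160 mm, 260 mm high.
- nozzle (a point): tip of the brass nozzle, 40 mm above the table, on the channel's centre line; the mould's front face must come against it. Axes as injector. The steel barrel behind it and its block (x 30 to 81 mm) is up to 86 mm high.
- bar (a point): middle of the lower edge of the dark steel bridge bar across the channel, on its entry side, 51.5 mm above the table. The bar reaches from x = -45 to -33 mm before the nozzle; its top with screws is 66.5 mm high. A mould on the raised bed stands 4.5 mm too high to pass under it.
- bed (a joint): how far the sprung steel bed in the channel (214 x 60 mm, top at 30 mm when up) is pressed straight down, in m: 0 = up, 0.009 = on its stop; stays level. With the carrier on it, about 4 to 5 N start it, plus 1 N per mm (about 14 N on the stop); it rises when let go (then the mould rests up against the bar). Over 4.5 mm down the mould clears the bar.
- leaf (a joint): angle in rad of the drag spring: a bronze-coloured leaf 34 mm wide, hung from the bar, sloping down towards the nozzle with its tip turned up, over the channel from x = -33 to 0 mm. 0 = hanging free; the mould sliding in under it lifts it to 0.3 to 0.45, and it then presses on the mould's top with about 5 to 8 N.
- carrier: The mould carrier, loose, about 0.2 kg, lying on the bed between the rails, x axis towards the nozzle. Origin: centre of the underside of its white plate, 110 (x) x 60 x 6 mm. Fixed on it from x = -5 to +55 mm is the orange mould, 60 x 52 x 20 mm, with a metal strip on top; its front is flush with the plate's front end, its top 26 mm above the plate's underside.
- mould_front (a point): centre of the mould's front face, 55 mm ahead of the carrier's origin and 16 mm above its underside; the point that comes to the nozzle. At the start it is 53 to 95 mm short of it. When home, the mould's last 15 mm still stand out before the bar.
- thumb_pad (a point): centre of the top of the grey-ribbed thumb pad, the plate's bare tail behind the mould (50 x 60 mm): the place to press and push, close behind the mould's rear face. 28 mm behind the carrier's origin, 6 mm above its underside, 23 mm behind the mould's rear face. It stays clear of the bar to the end.
- switch_box: grey switch box, fixed, 66 x 130 x 45 mm high, yellow top, to the right of the injector. Origin: centre of its underside.
- start (a joint): travel of the blue start button in m: 0 = up, 0.006 = right down; a spring of up to 5 N brings it back.
- start_top (a point): centre of the top of the blue button (26 mm diameter), 67 mm above the table, at y = +33 mm on the switch box; pressed straight down.
- estop (a joint): travel of the red emergency stop in m (0 = up), not to be pressed.
- estop_top (a point): centre of the top of the red emergency stop (34 mm diameter), at y = -33 mm on the switch box.
- spare_carrier: a second mould carrier, the same but with a green mould, lying on the roller tray; to be left alone
- mould_a: loose orange rubber mould 60 x 52 x 20 mm on the roller tray (origin: centre of its underside); to be left alone
- mould_b: loose green rubber mould 60 x 52 x 20 mm, stacked on that orange one (origin: centre of its underside); to be left alone
- mould_c: loose orange rubber mould 60 x 52 x 20 mm lying on the table beside the switch box (origin: centre of its underside); to be left alone
- spray: blue release-spray bottle, 48 mm diameter, 130 mm high, beyond the injector (origin: centre of its base); to be left alone
- talc_jar: white jar with an orange cap, 64 mm diameter, 70 mm high, beyond the injector (origin: centre of its base); to be left alone
- brush: wooden-handled cleaning brush about 200 mm long, lying to the right of the switch box; to be left alone
Things that resemble listed ones, but are neither listed nor needed, are in the scene too. There is more than one size of the switch_box; the job needs the smaller.

How it is judged:
On the way, in this order (a step that is already met when the one before it is completed fails the run):
1. the mould is slid under the drag spring, home against the nozzle (front face within 3 mm of it) (x of mould_front in the frame of injector above -0.003 m and value of joint leaf above 0.15 rad), for 0.2 s.
2. after that, the blue start button is pressed down (at least 4 mm) (value of joint start above 0.004 m), for 0.1 s.
At the end, for the whole second after the job is handed in: the mould's front face is within 3 mm of the nozzle tip with the drag spring lifted and pressing on it (0.15 rad or more), the carrier flat (within 0.1 rad) and at rest, the blue button let go (under 1.5 mm), the red stop not pressed (all of step 1 and angle between carrier's own z axis and vertical below 0.1 rad and linear speed of carrier below 0.01 m/s and value of joint start below 0.0015 m and value of joint estop below 0.002 m); the robot touches nothing.
It fails at once if the carrier is lifted more than 8 mm off its raised bed or tipped more than 0.2 rad (z of carrier in the frame of injector above 0.038 m or angle between carrier's own z axis and vertical above 0.2 rad).
It fails at once if the start button is pressed while the mould is not home (value of joint start above 0.003 m and x of mould_front in the frame of injector below -0.004 m).
It fails at once if the red emergency stop is pressed (value of joint estop above 0.002 m).
It fails at once if another thing on the table is moved more than 20 mm (distance of any of spare_carrier, mould_a, mould_b, mould_c, spray, talc_jar, brush from where it was at the start of the episode above 0.02 m).
It also fails if it takes over 45 s, if anything falls off the work surface, if the arm or the gripper's body presses on something with over 40 N, if the wrist force passes 120 N, or if a joint passes its speed limit or range.

## Robot

A 6-joint arm with a two-finger parallel gripper is mounted at the origin on the work surface. World frame = base frame: x ahead of the robot, y to its left, z up, the work surface at z = 0. Lengths are in m, angles in rad, forces in N, time in s.
With the tool pointing down it reaches from about 0.325 to 1 m from the base axis. Payload 5.1 kg.
Tool frame: the origin (TCP) lies at the very end of the fingers, on their centre line; the grasp point (between the pads) lies 19 mm behind it (ctrl.tcp_to_grasp is the distance from the TCP to the grasp point, in m); z points along the fingers, y is the line along which they close (so a half turn about z gives the same grasp; the last joint's range is limited). The gripper opens to 85 mm and grips with 20 to 120 N. Pads are 22 mm wide; open, the fingers measure 114 mm over their backs; the gripper's body (76 mm by 85 mm) begins 54 mm behind the grasp point. The pads swing forward as they close: fully open they stand 13 mm farther back than shut.
Start: joints at [1.139, 0.124, 1.65, -0, 1.367, -0.083], TCP at [0.222, 0.611, 0.231] pointing down, gripper open.
Joint ranges: [-2.61, 2.61], [-1.02, 2.33], [0.03, 2.71], [-1.35, 4.49], [0.32, 2.68], [-2.91, 2.91]. Speed limits (rad/s): [2.57, 2.57, 3.14, 3.14, 3.14, 3.14].

## Interface

Orientations are given as a unit quaternion [x, y, z, w].
In Python, from station import sensors, imaging, ctrl gives the robot as it stands.
- The arm moves only by the tool servo_tool, never from a script. Its argument "commands" is a list of rows, each a list of 4 numbers: the shift along the tool's x, y, z in units of 50 mm (1.0 is 50 mm), then the turn about the tool's z in degrees. In form: [[x, y, z, roll], ...]. A call has 1 to 10 rows; each row is the pose to reach, as a shift and turn from the pose commanded when the call began, along the tool's axes at that moment; what a row does not reach only later rows make up. A row lasts 1/10 s, in which the tool goes at most 50 mm and 8.59 degrees, less where a joint would pass 70% of its speed; a pose out of reach is approached as far as the arm can. A call with a gripper value outside its range is refused whole. "fingers" is the closure, from 0 (fully open) to 1 (shut), set as the call begins (left out, the last holds). The fingers move at their own pace and stop on an object; "squeeze" is the grip in N (left out, the last holds). Time passes only in rows, so rows that repeat a pose let the fingers close. It gives the time, the measured TCP pose, the force, the opening and the grip force at its end, in the units of the state.
- sensors.observe(): the state, without advancing time (a new reading comes with each control period).
- imaging.get_image(name): name is "scene" or "top" or "wrist"; returns a dict with "pixels" (420x560x3 uint8, blue, green, red), "fx", "fy", "cx", "cy" (pixels), "R" (3x3) and "t" (3): a world point X has camera coordinates R X + t. Camera axes: x right, y down, z forward; pixel columns grow to the right and rows downward; lengths in m; the calibration is good to about 2 mm. A picture is of the moment at which its call begins. There is no depth.
- ctrl.sign_off(): hands the job in; it is judged then, once.
The state is a dict: "t": time; "joint_pos": joint angles; "dq": joint speeds; "effort": joint torques, N m; "eef_pos": TCP position; "orientation": TCP orientation; "ft_force": force on the tool from outside, world axes, zero at the start; "wrist_torque": the same for the moment, N m; "grip_width": finger opening in m; "gripper_force": force on a finger pad.
Only numpy, scipy, OpenCV 4.12 (cv2) and the standard library are available. Lean on these libraries where they do the work, as an engineer would, in place of code of your own. Each camera call takes 0.05 s, during which the arm holds its last target. There are 200 camera calls.

## Working session

There is one attempt and no reset: what is moved stays moved. The work goes in short steps, Python scripts to look and compute and a tool call to move; the robot and the scene stay as the last step left them, time stands still between calls to the robot, and variables do not carry over. Pictures are saved under pics/ and viewed, at most 11 in all, crops included, and the job is handed in when it is done.

Besides the shell and the picture viewer there is one more tool, called after "Request:" as name(argument=value, ...) on one line, values as JSON. servo_tool: Moves the arm, as the interface text tells. Its arguments: {"type":"object","properties":{"commands":{"type":"array"},"fingers":{"type":"number"},"squeeze":{"type":"number"}},"required":["commands"]}

```bash
mkdir -p pics
python3 - <<'E'
from station import sensors, imaging, ctrl
import cv2,pickle
d={}
for n in("scene","top"):
    d[n]=imaging.get_image(n); cv2.imwrite(f"pics/{n}0.png",d[n]["pixels"])
    print(n,d[n]["R"],d[n]["t"],d[n]["fx"],d[n]["cx"],d[n]["cy"])
pickle.dump(d,open("d0.pkl","wb"))
s=sensors.observe();print(s)
E
```

```text
scene [[-0.49852572  0.86661459 -0.02124295]
 [ 0.53820629  0.29021058 -0.79127227]
 [-0.67956317 -0.40590267 -0.61109486]] [ 0.40264039 -0.1873419   1.42384253] 546.9461342438437 273.24305012094794 219.07041600615307
top [[-0.06682476 -0.99775075  0.00528066]
 [-0.97176116  0.06388187 -0.22715491]
 [ 0.22630664 -0.02031112 -0.97384432]] [-0.13578137  0.55205552  1.18508659] 499.0480685797106 281.96248146330606 209.3110967669212
{'t': 0.1, 'joint_pos': array([ 1.13940874e+00,  1.24429212e-01,  1.65155702e+00, -1.65819962e-05,
        1.36748036e+00, -8.26235226e-02]), 'dq': array([ 4.59191803e-05, -3.14488932e-03, -2.66739564e-03, -6.65989171e-04,
        2.39377752e-03, -1.16287543e-03]), 'effort': array([ 1.91651848e-04, -4.24932575e+01, -3.66649997e+01, -8.99679094e-05,
        3.98895601e-03, -1.12636241e-05]), 'eef_pos': array([0.22194183, 0.61034476, 0.23017126]), 'orientation': array([ 1.73497841e-01,  9.84833804e-01, -9.08259875e-04, -2.30312436e-04]), 'ft_force': array([-0.25628106, -0.61063104,  0.02942432]), 'wrist_torque': array([-0.01715427,  0.00738277, -0.04535967]), 'gripper_force': 0.0, 'grip_width': 0.08544583904765082}
```

View pics/top0.png

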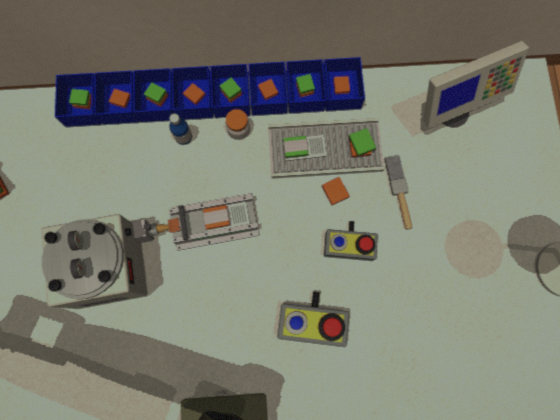

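View pics/scene0.png

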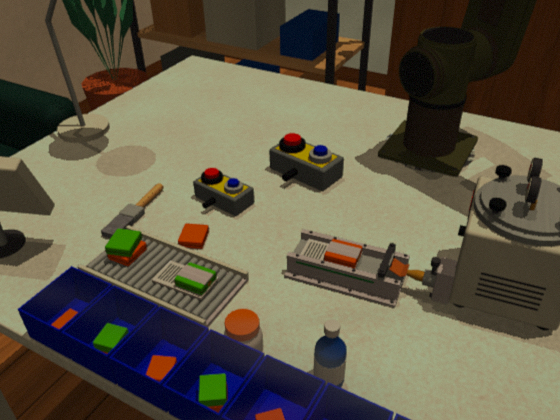

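The top view shows two switch boxes. One is at (351,244) and the other at (314,323), which looks bigger. The one at (351,244) also has the loose orange mould_c (335,190) beside it. The injector channel is at (215,222), with the orange mould on the white carrier at (216,217), the dark bar at (183,223) and the nozzle at (160,228). Next I'll measure and confirm in an enlarged crop.

```bash
cat > h.py <<'E'
import numpy as np,cv2
def ray(im,uv):
    R,t=np.array(im["R"]),np.array(im["t"])
    c=-R.T@t; v=R.T@np.array([(uv[0]-im["cx"])/im["fx"],(uv[1]-im["cy"])/im["fy"],1.]); return c,v/np.linalg.norm(v)
def plane(im,uv,z):
    c,v=ray(im,uv); return (c+v*(z-c[2])/v[2])
def two(a,ua,b,ub):
    (c1,v1),(c2,v2)=ray(a,ua),ray(b,ub)
    s=np.linalg.lstsq(np.c_[v1,-v2],c2-c1,rcond=None)[0]; p,q=c1+s[0]*v1,c2+s[1]*v2
    return (p+q)/2,np.linalg.norm(p-q)
def blobs(im,lo,hi,box,amin=20):
    x0,y0,x1,y1=box; h=cv2.cvtColor(im["pixels"],cv2.COLOR_BGR2HSV)[y0:y1,x0:x1]
    m=cv2.inRange(h,np.array(lo),np.array(hi)); n,l,s,c=cv2.connectedComponentsWithStats(m)
    out=[]
    for i in range(1,n):
        if s[i,4]>=amin:
            r=cv2.minAreaRect(np.argwhere(l==i)[:,::-1].astype(np.float32)+[np.float32(x0),np.float32(y0)])
            out.append((int(s[i,4]),(c[i]+[x0,y0]).round(1),cv2.boxPoints(r).round(1)))
    return out
E
python3 - <<'E'
import pickle; from h import *
d=pickle.load(open("d0.pkl","rb")); T,S=d["top"],d["scene"]
for nm,lo,hi in(("yellow",(20,120,60),(35,255,255)),("blue",(105,130,60),(130,255,255)),("orange",(3,130,90),(16,255,255))):
    for k,im,box in(("top",T,(150,180,380,350)),("scene",S,(180,120,420,310))):
        for a,c,b in blobs(im,lo,hi,box):
            z={"yellow":.045,"blue":.067,"orange":.056}[nm]
            print(nm,k,a,c,plane(im,c,z).round(4)[:2],b.tolist() if nm!="yellow" else np.round([np.linalg.norm(plane(im,b[i],z)-plane(im,b[i-1],z)) for i in(0,1)],3))
c1=cv2.resize(T["pixels"][185:265,140:270],None,fx=6,fy=6,interpolation=cv2.INTER_CUBIC)
c2=cv2.resize(T["pixels"][175:355,260:390],None,fx=2,fy=2,interpolation=cv2.INTER_CUBIC)
cv2.imwrite("pics/c1.png",c1)
cv2.imwrite("pics/c2.png",c2)
E
```

```text
yellow top 24 [332.1 234.2] [ 0.4739 -0.2939] [0.011 0.022]
yellow top 283 [348.6 244.3] [ 0.4456 -0.3328] [0.077 0.05 ]
yellow top 579 [308.  324.2] [ 0.2581 -0.2161] [0.102 0.064]
yellow top 20 [341.2 316.5] [ 0.2709 -0.2978] [0.009 0.012]
yellow top 24 [338.7 339.6] [ 0.2173 -0.2867] [0.009 0.014]
yellow scene 44 [400.3 127.9] [ 0.0161 -0.0748] [0.017 0.072]
yellow scene 325 [310.3 156. ] [ 0.2496 -0.2171] [0.132 0.082]
yellow scene 241 [226.  187.2] [ 0.4563 -0.3223] [0.102 0.063]
blue top 69 [339. 241.] [ 0.452  -0.3067] [[335.0, 237.0], [343.0, 237.0], [343.0, 245.0], [335.0, 245.0]]
blue top 132 [296.1 322.2] [ 0.2646 -0.1871] [[290.0, 316.0], [302.0, 316.0], [302.0, 328.0], [290.0, 328.0]]
blue scene 70 [320.1 148.5] [ 0.2409 -0.196 ] [[314.0, 145.0], [326.0, 145.0], [326.0, 151.0], [314.0, 151.0]]
blue scene 53 [232.9 181.5] [ 0.4569 -0.3019] [[228.0, 179.0], [238.0, 179.0], [238.0, 184.0], [228.0, 184.0]]
orange top 411 [335.2 190.8] [ 0.583  -0.3105] [[321.6000061035156, 185.1999969482422], [339.20001220703125, 176.39999389648438], [349.0, 196.0], [331.3999938964844, 204.8
[... 637 characters left out ...]
2.3000030517578], [208.39999389648438, 224.39999389648438], [206.89999389648438, 243.8000030517578]]
orange scene 107 [346.7 243.3] [ 0.5182 -0.0041] [[330.79998779296875, 240.8000030517578], [331.70001220703125, 237.3000030517578], [362.3999938964844, 245.60000610351562], [361.3999938964844, 249.10000610351562]]
orange scene 179 [340.2 256.8] [0.5592 0.001 ] [[323.6000061035156, 255.60000610351562], [324.8999938964844, 250.1999969482422], [356.20001220703125, 258.1000061035156], [354.8999938964844, 263.5]]
orange scene 225 [399.  267.5] [0.5353 0.1055] [[387.79998779296875, 270.3999938964844], [393.70001220703125, 257.3999938964844], [410.20001220703125, 265.0], [404.20001220703125, 278.0]]
```

View pics/c1.png

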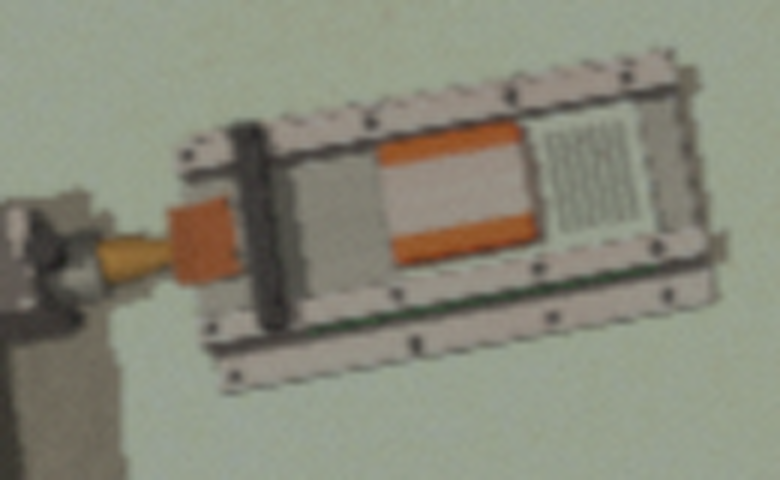

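View pics/c2.png

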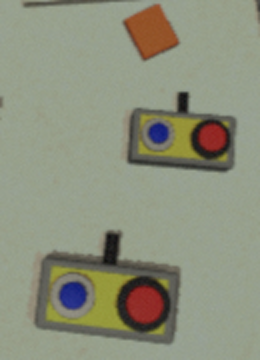

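The crops confirm it. The box at (351,244), with its blue button at (339,241) and red stop at (366,244), is the smaller of the two and is the switch_box. The one at (314,323) is the larger decoy. The mould's top face in the top view runs from its rear edge, (227,205)–(230,225), to its front edge, (203,209)–(206,229). The ribbed pad is around (238,214), and the rail screws give the channel axis.

Run:
```python
import pickle; from h import *
d=pickle.load(open("d0.pkl","rb")); T,S=d["top"],d["scene"]
f=lambda u,v:(u/6+140-.4,v/6+185-.4)
L=[plane(T,f(*p),.046)[:2] for p in((188,155),(371,122),(511,96),(627,77))]
R=[plane(T,f(*p),.046)[:2] for p in((210,328),(397,295),(538,268),(657,247))]
L,R=np.array(L),np.array(R)
d1=L[0]-L[3];d2=R[0]-R[3];print("ang",np.arctan2(d1[1],d1[0]),np.arctan2(d2[1],d2[0]),np.linalg.norm(d1))
u=d1/np.linalg.norm(d1)+d2/np.linalg.norm(d2);u/=np.linalg.norm(u);n=np.array([-u[1],u[0]])
c=(L.mean(0)+R.mean(0))/2;print("u",u,"centre",c,"yaw",np.arctan2(u[1],u[0]),"railsep",(L-R)@n)
g=lambda p:np.array([(p-c)@u,(p-c)@n]).round(4)
for nm,p,z in(("rearL",(522,122),.056),("rearR",(538,240),.056),("frL",(378,145),.056),("frR",(397,265),.056),("pad",(590,175),.036),("tailend",(650,170),.036),("nozzle",(172,252),.04),("barEntryTop",(283,222),.0665)):
    P=plane(T,f(*p),z);print(nm,P.round(4),g(P[:2]))
print("start",two(T,(339,241),S,(232.9,181.5)))
o,v=ray(T,(339,241));print(plane(T,(339,241),.067))
```

```text
ang 1.6873215810272493 1.6880862176897842 0.18798157125255838
u [-0.11664145  0.99317409] centre [0.53611735 0.00410351] yaw 1.6877038993585167 railsep [-0.07512211 -0.0756437  -0.07547565 -0.07497799]
rearL [ 0.5642 -0.0336  0.056 ] [-0.0407 -0.0235]
rearR [ 0.5132 -0.0381  0.056 ] [-0.0393  0.0277]
frL [0.5582 0.0271 0.056 ] [ 0.0202 -0.0246]
frR [0.5064 0.0208 0.056 ] [0.02   0.0275]
pad [ 0.5441 -0.0596  0.036 ] [-0.0642 -0.0004]
tailend [ 0.5446 -0.0852  0.036 ] [-0.0897  0.002 ]
nozzle [0.5215 0.1173 0.04  ] [0.1141 0.0013]
barEntryTop [0.5255 0.0657 0.0665] [0.0625 0.0033]
start (array([ 0.45216813, -0.30639467,  0.06299032]), np.float64(0.001913243009447314))
[ 0.45200743 -0.30671535  0.067     ]
```

Request:
servo_tool(commands=[[0,0,-1,0],[0,0,-2,0],[0,0,-3,0],[0,0,-4,0],[0,0,-4.4,0],[0,0,-4.4,0]], fingers=1, squeeze=40)

```text
t: 0.7
eef_pos: [0.2225, 0.6115, 0.4567]
orientation: [0.174, 0.985, 0.004, 0.001]
ft_force: [-1.1, 0.2, -0.2]
grip_width: 0.0001
gripper_force: 0.0
```

Request:
servo_tool(commands=[[-0.7,-0.7,0,8],[-1.4,-1.35,0,16],[-2.1,-2,0,24],[-2.8,-2.7,0,32],[-3.5,-3.4,0,40],[-4.2,-4.1,0,48],[-4.9,-4.75,0,56],[-5.6,-5.4,0,63.3],[-6.3,-6.1,0,63.3],[-7,-6.8,0,63.3]])

```text
t: 1.7
eef_pos: [0.4349, 0.1697, 0.4485]
orientation: [0.664, 0.747, -0.001, -0.001]
ft_force: [-0.1, 0.7, -0.4]
grip_width: -0.0002
gripper_force: 0.0
```

Request:
servo_tool(commands=[[-0.9,0.3,0,0],[-1.85,0.6,0,0],[-2.8,0.95,0,0],[-3.7,1.3,0,0],[-4.67,1.62,0,0],[-4.67,1.62,1,0],[-4.67,1.62,2,0],[-4.67,1.62,3,0],[-4.67,1.62,4,0],[-4.67,1.62,5,0]])

```text
t: 2.7
eef_pos: [0.5407, -0.0505, 0.1966]
orientation: [0.665, 0.747, -0.001, -0.002]
ft_force: [1.1, -0.5, -1.0]
grip_width: -0.0
gripper_force: 0.0
```

Request:
servo_tool(commands=[[0,0,1,0],[0,0,1.8,0],[0,0,2.2,0],[0,0,2.2,0]])

```text
t: 3.1
eef_pos: [0.5374, -0.0497, 0.0845]
orientation: [0.664, 0.747, -0.003, -0.005]
ft_force: [0.1, 0.4, 0.1]
grip_width: -0.0004
gripper_force: 0.0
```

Run:
```python
from station import sensors, imaging
import cv2,numpy as np
a=imaging.get_image("wrist")["pixels"];b=imaging.get_image("scene")["pixels"];t=imaging.get_image("top")["pixels"]
r=lambda x,f:cv2.resize(x,f,interpolation=cv2.INTER_CUBIC)
cv2.imwrite("pics/m1.png",np.vstack([np.hstack([r(a,(400,300)),r(b[200:320,270:430],(400,300))]),r(t[185:265,140:270],(800,300))]))
s=sensors.observe();print(s["eef_pos"],s["ft_force"],s["t"])
```

```text
[ 0.54285147 -0.05076733  0.09181853] [ 0.71286338  1.17816861 -0.11578776] 3.25
```

View pics/m1.png

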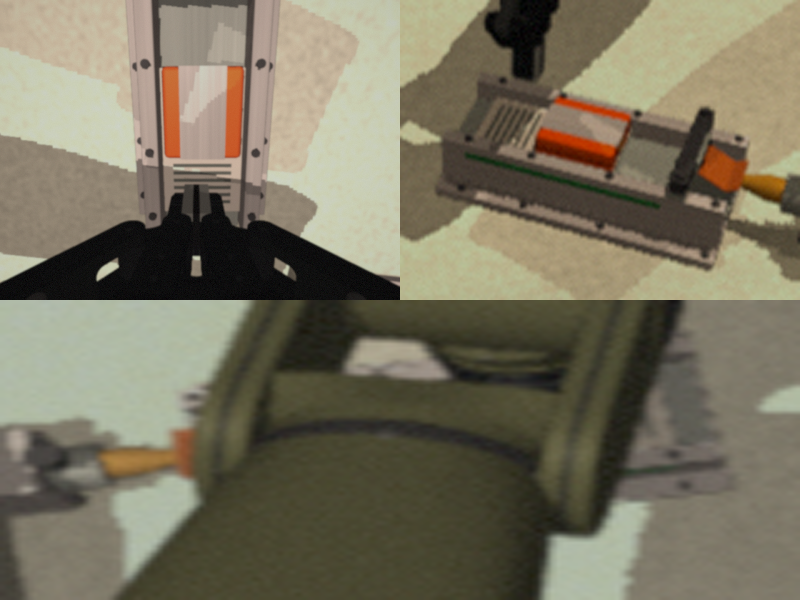

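The wrist view shows the shut fingertips centred over the ribs behind the mould, which spans x 162–242 in the composite. I'll descend and press.

Request:
servo_tool(commands=[[0,0,0.6,0],[0,0,1.0,0],[0,0,1.0,0],[0,0,1.1,0],[0,0,1.2,0],[0,0,1.2,0],[0,0,1.2,0]])

```text
t: 3.95
eef_pos: [0.5446, -0.0511, 0.034]
orientation: [0.664, 0.747, 0.001, 0.002]
ft_force: [-1.5, 0.3, 6.2]
grip_width: -0.0002
gripper_force: 3.3
```

Request:
servo_tool(commands=[[0,0,0.05,0],[0,0,0.1,0],[0,0,0.15,0],[0,0,0.2,0],[0,0,0.2,0],[0,0,0.2,0]])

```text
t: 4.55
eef_pos: [0.5459, -0.0513, 0.0267]
orientation: [0.664, 0.747, 0.001, 0.003]
ft_force: [-6.9, 1.4, 20.1]
grip_width: -0.0002
gripper_force: 9.9
```

Request:
servo_tool(commands=[[0,0,0.06,0],[0.1,0,0.06,0],[0.2,0,0.06,0],[0.3,0,0.06,0],[0.4,0,0.06,0],[0.5,0,0.06,0],[0.6,0,0.06,0],[0.7,0,0.06,0],[0.8,0,0.06,0],[0.8,0,0.06,0]])

```text
t: 5.55
eef_pos: [0.5436, -0.0138, 0.0267]
orientation: [0.664, 0.748, 0.001, 0.006]
ft_force: [-8.4, -7.8, 31.4]
grip_width: 0.0
gripper_force: 15.3
```

Run:
```python
from station import sensors, imaging
import cv2,numpy as np
a=imaging.get_image("wrist")["pixels"];b=imaging.get_image("scene")["pixels"]
r=lambda x,f:cv2.resize(x,f,interpolation=cv2.INTER_CUBIC)
cv2.imwrite("pics/m2.png",np.hstack([r(a,(400,300)),r(b[200:320,270:430],(400,300))]))
s=sensors.observe();print(s["eef_pos"],s["ft_force"],s["t"])
```

```text
[ 0.54363636 -0.0138244   0.02669963] [-9.14906648 -8.0425494  31.14893207] 5.65
```

View pics/m2.png

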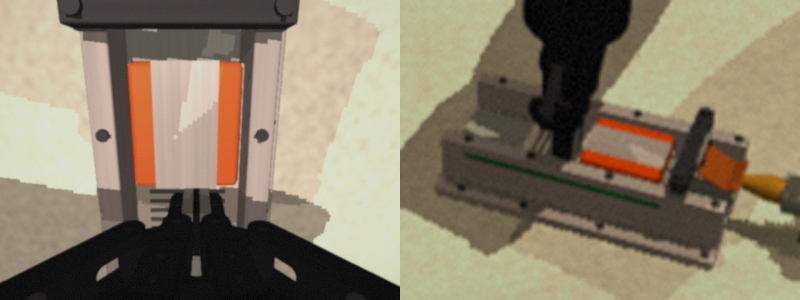

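The mould has moved ahead with the bed down and its front is just before the bar. I'll trim out the sideways drift and push on.

Request:
servo_tool(commands=[[0.1,-0.03,0,0],[0.2,-0.05,0,0],[0.3,-0.08,0,0],[0.4,-0.1,0,0],[0.5,-0.1,0,0],[0.6,-0.1,0,0],[0.7,-0.1,0,0],[0.8,-0.1,0,0],[0.8,-0.1,0,0]])

```text
t: 6.55
eef_pos: [0.5368, 0.0263, 0.0268]
orientation: [0.664, 0.748, 0.004, 0.008]
ft_force: [1.2, -6.4, 22.5]
grip_width: -0.0001
gripper_force: 11.4
```

Run:
```python
from station import sensors, imaging
import cv2,numpy as np
a=imaging.get_image("wrist")["pixels"];b=imaging.get_image("scene")["pixels"]
r=lambda x,f:cv2.resize(x,f,interpolation=cv2.INTER_CUBIC)
cv2.imwrite("pics/m3.png",np.hstack([r(a,(400,300)),r(b[200:320,270:430],(400,300))]))
s=sensors.observe();print(s["eef_pos"],s["ft_force"],s["t"])
```

```text
[0.53678665 0.02632059 0.02684709] [ 0.98804131 -5.35174147 22.78755006] 6.65
```

View pics/m3.png

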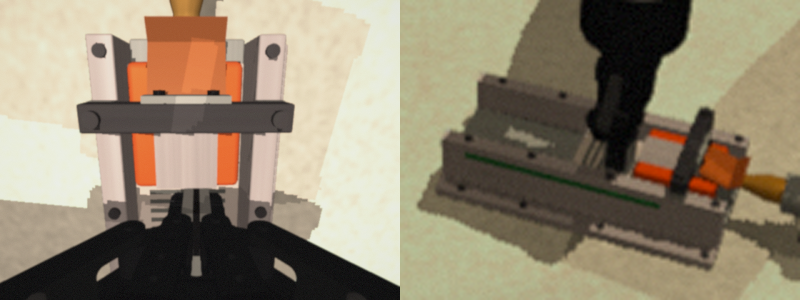

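Request:
servo_tool(commands=[[0.1,0,0.04,0],[0.2,0,0.04,0],[0.25,0,0.04,0],[0.3,0,0.04,0],[0.35,0,0.04,0],[0.4,0,0.04,0],[0.45,0,0.04,0],[0.45,0,0.04,0]])

```text
t: 7.45
eef_pos: [0.5362, 0.0475, 0.0268]
orientation: [0.664, 0.748, 0.005, 0.01]
ft_force: [1.1, -12.1, 28.8]
grip_width: -0.0002
gripper_force: 22.0
```

Request:
servo_tool(commands=[[0.05,0,0,0],[0.1,0,0,0],[0.15,0,0,0],[0.2,0,0,0],[0.2,0,0,0]])

```text
t: 7.95
eef_pos: [0.5363, 0.0479, 0.027]
orientation: [0.662, 0.749, -0.002, 0.017]
ft_force: [5.1, -51.8, 26.4]
grip_width: 0.0
gripper_force: 34.5
```

Run:
```python
from station import sensors, imaging
import cv2,numpy as np
a=imaging.get_image("wrist")["pixels"];b=imaging.get_image("scene")["pixels"]
r=lambda x,f:cv2.resize(x,f,interpolation=cv2.INTER_CUBIC)
cv2.imwrite("pics/m4.png",np.hstack([r(a,(400,300)),r(b[200:320,270:430],(400,300))]))
s=sensors.observe();print(s["eef_pos"],s["ft_force"],s["t"])
```

```text
[0.5362658  0.04789864 0.02698696] [  5.0400158  -51.90632641  26.98548558] 8.05
```

View pics/m4.png

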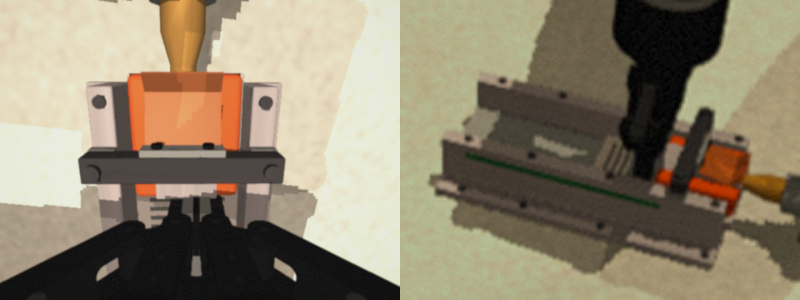

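The mould is home: it hit a hard stop at 52 N, and both views show its front at the nozzle under the lifted leaf. I'll take off the forward load and then lift straight up.

Request:
servo_tool(commands=[[-0.1,0,0,0],[-0.18,0,0,0],[-0.18,0,0,0],[-0.18,0,-0.15,0],[-0.18,0,-0.3,0],[-0.18,0,-0.45,0],[-0.18,0,-0.7,0],[-0.2,0,-1,0],[-0.3,0,-2,0],[-0.3,0,-2,0]])

```text
t: 9.05
eef_pos: [0.5316, 0.0454, 0.1249]
orientation: [0.665, 0.747, 0.005, 0.005]
ft_force: [1.1, -0.2, 1.2]
grip_width: 0.0002
gripper_force: 0.0
```

Run:
```python
from station import sensors, imaging
import cv2,numpy as np
a=imaging.get_image("wrist")["pixels"];b=imaging.get_image("scene")["pixels"]
r=lambda x,f:cv2.resize(x,f,interpolation=cv2.INTER_CUBIC)
cv2.imwrite("pics/m5.png",np.hstack([r(a,(400,300)),r(b[200:320,270:430],(400,300))]))
s=sensors.observe();print(s["eef_pos"],s["ft_force"],s["t"])
```

```text
[0.52826058 0.04569496 0.1195684 ] [ 0.16259539  0.88140703 -0.78847963] 9.15
```

View pics/m5.png

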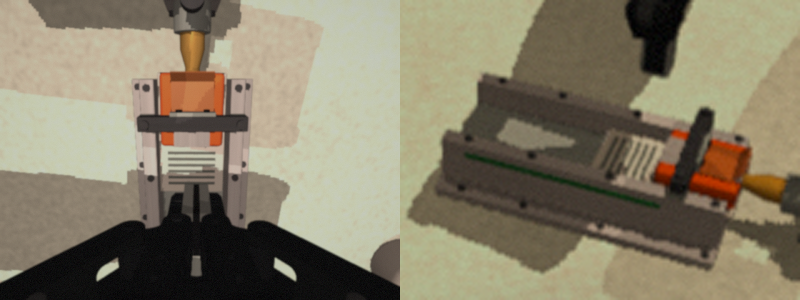

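The mould is still home against the nozzle after release. Next, the blue button.

Request:
servo_tool(commands=[[-0.9,-0.3,-0.3,0],[-1.8,-0.6,-0.3,0],[-2.7,-0.9,-0.3,0],[-3.6,-1.2,-0.3,0],[-4.5,-1.5,-0.3,0],[-5.3,-1.8,-0.3,0],[-6.1,-2.1,-0.3,0],[-6.82,-2.33,-0.3,0],[-6.82,-2.33,0,0],[-6.82,-2.33,0,0]])

```text
t: 10.15
eef_pos: [0.4486, -0.3056, 0.1131]
orientation: [0.665, 0.747, 0.0, -0.003]
ft_force: [-0.8, 1.0, -1.7]
grip_width: 0.0005
gripper_force: 0.0
```

Run:
```python
from station import sensors, imaging
import cv2,numpy as np
a=imaging.get_image("wrist")["pixels"];b=imaging.get_image("scene")["pixels"]
r=lambda x,f:cv2.resize(x,f,interpolation=cv2.INTER_CUBIC)
cv2.imwrite("pics/m6.png",np.hstack([r(a,(400,300)),r(b[130:250,160:320],(400,300))]))
s=sensors.observe();print(s["eef_pos"],s["ft_force"],s["t"])
```

```text
[ 0.44986817 -0.30510742  0.11476697] [ 0.31135205  0.57793379 -0.51210859] 10.25
```

View pics/m6.png

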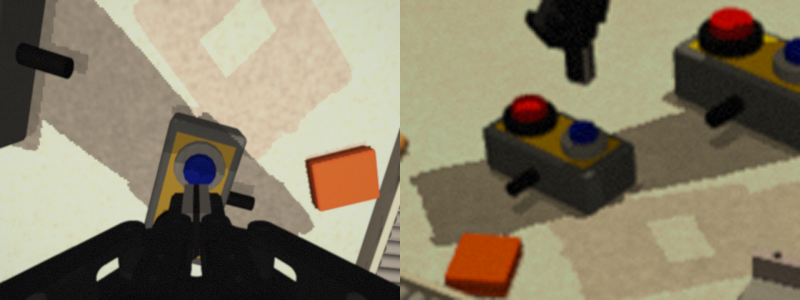

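The fingertips are above the blue button (wrist composite (200,168)), well clear of the red stop. Pressing now.

Request:
servo_tool(commands=[[0,0.05,0.5,0],[-0.02,0.05,0.85,0],[-0.02,0.05,0.95,0],[-0.02,0.05,1.05,0],[-0.02,0.05,1.12,0],[-0.02,0.05,1.18,0],[-0.02,0.05,1.18,0],[-0.02,0.05,1.18,0]])

```text
t: 11.05
eef_pos: [0.4538, -0.3069, 0.0608]
orientation: [0.664, 0.747, 0.001, -0.0]
ft_force: [-7.1, 9.1, 16.5]
grip_width: -0.0001
gripper_force: 8.5
```

The button is bottomed: 6 mm of travel at 16 N. I'll hold briefly, then lift clear.

Request:
servo_tool(commands=[[0,0,0,0],[0,0,0,0],[0,0,-0.3,0],[0,0,-1,0],[0,0,-2,0],[0,0,-3,0],[0,0,-3,0],[0,0,-3,0],[0,0,-3,0]])

```text
t: 11.95
eef_pos: [0.4526, -0.3071, 0.2064]
orientation: [0.664, 0.747, -0.0, -0.001]
ft_force: [-0.8, 0.2, -1.4]
grip_width: 0.0003
gripper_force: 0.0
```

Run:
```python
from station import sensors, imaging
import cv2,pickle; from h import *
d=pickle.load(open("d0.pkl","rb"));S0=d["scene"]
S=imaging.get_image("scene");T=imaging.get_image("top")
cv2.imwrite("pics/f.png",np.hstack([cv2.resize(S["pixels"][200:320,270:430],(400,300),interpolation=2),cv2.resize(S["pixels"][130:250,160:320],(400,300),interpolation=2)]))
print([ (a,c) for a,c,b in blobs(S,(105,130,60),(130,255,255),(180,120,420,220))])
s=sensors.observe();print(s["eef_pos"],s["ft_force"],s["t"])
```

```text
[(47, array([320.4, 148.3])), (39, array([232.6, 180.9]))]
[ 0.45220489 -0.30677938  0.2052201 ] [-0.38187167  0.30386042 -0.58575238] 12.05
```

View pics/f.png

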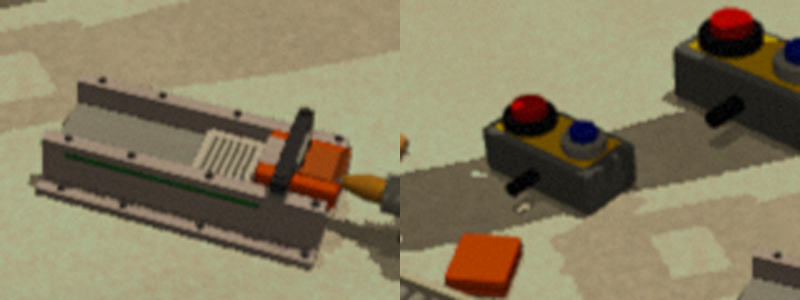

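The mould is home at the nozzle under the leaf, the blue button is back up, and the arm is clear of everything. Handing in.

```bash
python3 -c "
from station import ctrl
print(ctrl.sign_off())"
```

```text
the job is handed in; nothing more can be done
None
```

I handed the job in at about 12 s: the carrier was slid home against the nozzle under the drag spring, then the blue start button was pressed right down and let go; no verdict was returned.

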